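# Shut the solder tin and put its drawer home

## Robot

A 6-joint arm with a two-finger parallel gripper is mounted at the origin on a cart in front of the work surface, level with it; the furniture and walls round the work are solid. World frame = base frame: x ahead of the robot, y to its left, z up, the work surface at z = 0. Lengths are in m, angles in rad, forces in N, time in s.
With the tool pointing down it reaches from about 0.35 to 0.775 m from the base axis. Payload 5.5 kg.
Tool frame: the origin (TCP) lies between the finger pads; the fingertips stand 11 mm ahead of it and the grasp point (between the pads) lies 8 mm behind it (tips_ahead is the distance from the TCP to the fingertips, in m); z points along the fingers, y is the line along which they close (so a half turn about z gives the same grasp; the last joint's range is limited). The gripper opens to 85 mm and grips with 20 to 120 N. Pads are 22 mm wide; open, the fingers measure 114 mm over their backs; the gripper's body (76 mm by 85 mm) begins 54 mm behind the grasp point. The pads swing forward as they close: fully open they stand 13 mm farther back than shut.
Start: joints at [1.148, 0.313, 0.046, 1.304, 0, 1.431], TCP at [0.16, 0.552, 0.242] pointing down, gripper open.
Joint ranges: [-2.76, 2.76], [-0.86, 1.69], [-1.03, 1.26], [-2.2, 2.34], [-1.47, 1.5], [-3.14, 3.14]. Speed limits (rad/s): [2.57, 2.57, 3.14, 3.14, 3.14, 3.14].

## Interface

Orientations are given as a unit quaternion [w, x, y, z].
In Python, from workcell import * gives the robot as it stands. The module is installed in compiled form; this text tells all that it offers.
- The arm moves only by the tool jog_arm, never from a script. Its argument "moves" is a list of rows, each an object with "fingers": the closure, from 0 (fully open) to 1 (shut); "slide": the shift along the tool's x, y, z in mm, a list of three; "angular": the turn, a rotation vector about the tool's x, y, z in degrees, a list of three. A call has 1 to 10 rows; each row is the pose to reach, as a shift and turn from the pose commanded when the call began, along the tool's axes at that moment; what a row does not reach only later rows make up. A row lasts 1/12 s, in which the tool goes at most 41.7 mm and 7.16 degrees, less where a joint would pass 70% of its speed; a pose out of reach is approached as far as the arm can. A call with a gripper value outside its range is refused whole. The fingers move at their own pace and stop on an object; "squeeze" is the grip in N (left out, the last holds). Time passes only in rows, so rows that repeat a pose let the fingers close. It gives the time, the measured TCP pose, the force, the opening and the grip force at its end, in the units of the state.
- get_state(): the state, without advancing time (a new reading comes with each control period).
- read_camera(name): name is "scene" or "top"; returns a dict with "color" (400x640x3 uint8, red, green, blue), "fovy" (degrees; the focal length in pixels is half the picture's height over the tangent of half this angle, whatever the lens; pixels are square), "cx", "cy" (the principal point, pixels), "D" ([k1, k2, p1, p2, k3] as OpenCV has them; the pictures are not rectified), "world_from_camera" (4x4, takes a point from camera to world coordinates). Camera axes: x right, y down, z forward; pixel columns grow to the right and rows downward; lengths in m; the calibration is good to about 2 mm. A picture is of the moment at which its call begins. There is no depth.
- hand_in(): hands the job in; it is judged then, once.
Trained networks look in a picture, given as the dict that the camera call returned (one of the last four; its "shot" number tells which), for a name from the list of things; names that differ only in an ending like _2 or _b are one class to them, and where a whole thing is asked for, a point or a joint stands for the part that bears it (a point fixed in the world has none). Each returns a list of dicts, best first, with "p" (0 to 1); they miss things now and then, are a little off and sometimes report something else, mostly with a low value. They report only what shows in the picture. A call takes as long as a camera call.
- look_for(target, picture): "point" ([column, row] in pixels, amid what is visible of it).
- tip_of(target, picture): "point" ([column, row] in pixels: a listed point, or the origin of a listed thing).
The state is a dict: "clock": time; "joint_pos": joint angles; "qvel": joint speeds; "tau": joint torques, N m; "tcp_pos": TCP position; "orientation": TCP orientation; "wrist_force": force on the tool from outside, world axes, zero at the start; "ft_torque": the same for the moment, N m; "finger_gap": finger opening in m; "grip_force": force on a finger pad.
Only numpy, scipy, OpenCV 4.12 (cv2) and the standard library are available. Lean on these libraries where they do the work, as an engineer would, in place of code of your own. Each camera call takes 0.05 s, during which the arm holds its last target. There are 200 camera calls.

## Task

The hinged tin in the pulled-out drawer has been left with its lid up. With the fingertips, push the lid down until it is fully shut; only then push the drawer all the way home, without slamming or forcing anything. Pick nothing up, and do not disturb the two jars and the wax block around the drawer.

Things in the scene. Friction and masses are not known exactly. Their poses are not given: they have to be found in the camera images.
- unit: Low wooden drawer unit, 165 deep x 150 wide x 68 mm high, fixed. Origin: centre of its underside, on the bench. Its x axis points from the drawer side (body's front edge at x = -82 mm) to the back, z up. It stands to the robot's left, the drawer side facing the robot's right, so the drawer goes home to the robot's left. Its top board's underside is 60 mm above the bench.
- drawer (a joint): How far the drawer is pulled out, m: 0 home, 0.135 the stop. It slides along the unit's x axis, grows towards -x, stays where left, moves at about 2 N. Its pale wood front panel is 146 wide, 12 mm thick, from 3 to 58 mm above the bench, with a notch 44 mm wide in the middle of its upper edge down to 42 mm; outer face at the unit's x = -95 mm when home.
- drawer_front (a point): Point on the outer face of the drawer's front panel, in the middle of its width, 28 mm above the bench (14 mm below the notch): a good place to push. It moves with the drawer; axes as the unit's.
- tin_lid (a joint): Angle of the tin's lid, rad: 0 shut, 1.57 upright, more leans towards the unit. The hinge runs along the unit's y axis at the tin's unit side, so the free edge comes over towards the drawer's front panel and down as it shuts. It mostly stays where left (may sink in the last part); about 1 N moves it. A raised lid strikes the unit's top board if the drawer is pushed in.
- tin_hinge (a point): Middle of the lid's hinge line, 38 mm above the bench; moves with the drawer; axes as the unit's. The tin is a flat green hinged tin, 77 deep x 109 wide x 28 mm high, fixed in the drawer behind its front panel and filling its width; it stands on the drawer's floor, 13 mm above the bench, and its shut lid's top is 41 mm above the bench.
- lid_edge (a point): Middle of the lid's free edge on its outer (top) face, 72 mm from the hinge line; 41 mm above the bench when shut, about 110 mm when upright. The lid is 108 mm wide and about 2 mm thick with a 7 mm rim on its inner side.
- borax_jar: Bystander, loose: clear round screw-top jar with a black lid, 44 mm across, 64 mm high, beside the drawer. Origin: centre of its underside.
- beads_jar: Bystander, loose: smaller round screw-top jar with a cream lid, 38 mm across, 47 mm high, on the other side of the drawer (the two jars may change sides). Origin: centre of its underside.
- wax: Bystander, loose: green block of carving wax, 30 x 62 x 18 mm, lying ahead of the drawer's front panel, off to one side of the drawer's path. Origin: centre of its underside.

How it is judged:
By the outcome, as a careful person would: the job done as asked, in the order asked, and still so for the second after the job is handed in, with the robot touching nothing.
It also fails if it takes over 45 s, if anything falls off the work surface, if the arm or the gripper's body presses on something with over 40 N, if the wrist force passes 120 N, or if a joint passes its speed limit or range.

## Working session

There is one attempt and no reset: what is moved stays moved. The work goes in short steps, Python scripts to look and compute and a tool call to move; the robot and the scene stay as the last step left them, time stands still between calls to the robot, and variables do not carry over. Pictures are saved under pics/ and viewed, at most 10 in all, crops included, and the job is handed in when it is done.

Besides the shell and the picture viewer there is one more tool, called after "Request:" as name(argument=value, ...), one argument or row to a line, values as JSON. jog_arm: Moves the arm, as the interface text tells. Its arguments: {"type":"object","properties":{"moves":{"type":"array","items":{"type":"object","properties":{"fingers":{"type":"number"},"slide":{"type":"array","items":{"type":"number"}},"angular":{"type":"array","items":{"type":"number"}}}}},"squeeze":{"type":"number"}},"required":["moves"]}

```bash
mkdir -p pics
cat > h.py <<'E'
from workcell import *
import numpy as np, cv2
def K(c):
    f=c["color"].shape[0]/2/np.tan(np.radians(c["fovy"])/2)
    return np.array([[f,0,c["cx"]],[0,f,c["cy"]],[0,0,1.]])
def ray(c,p):
    u=cv2.undistortPoints(np.array([[p]],float),K(c),np.array(c["D"],float)).ravel()
    T=np.array(c["world_from_camera"]); return T[:3,3],T[:3,:3]@np.array([u[0],u[1],1.])
def atz(c,p,z):
    o,d=ray(c,p); return o+d*(z-o[2])/d[2]
def tri(obs):
    A=0;b=0
    for c,p in obs:
        o,d=ray(c,p); d=d/np.linalg.norm(d); M=np.eye(3)-np.outer(d,d); A=A+M;b=b+M@o
    x=np.linalg.solve(A,b); return x,[np.linalg.norm(np.cross(x-o,d/np.linalg.norm(d))) for o,d in [ray(c,p) for c,p in obs]]
def save(c,n): cv2.imwrite("pics/"+n,c["color"][:,:,::-1])
E
python3 - <<'E'
from h import *
np.set_printoptions(precision=4,suppress=True)
s=get_state();print(s["tcp_pos"],s["orientation"],s["clock"])
C={n:read_camera(n) for n in("scene","top")}
for n in C: save(C[n],n+"0.png")
Z=dict(unit=0,drawer_front=.028,tin_hinge=.038,lid_edge=None,borax_jar=0,beads_jar=0,wax=0)
for t,z in Z.items():
    obs=[]
    for n in C:
        r=tip_of(t,C[n])[:2]
        for q in r: print(t,n,np.round(q["point"],1),round(q["p"],2), atz(C[n],q["point"],z) if z is not None else "")
        if r: obs.append((C[n],r[0]["point"]))
    if len(obs)==2: print("  tri",*tri(obs))
E
```

```text
[0.1603 0.5517 0.2414] [-0.0003  0.1409  0.99   -0.0009] 0.0
unit scene [264.2 217.4] 0.96 [0.4801 0.3592 0.    ]
unit top [264.9 221.6] 0.85 [0.4842 0.3546 0.    ]
  tri [ 0.4826  0.3572 -0.0008] [np.float64(0.003089946806414745), np.float64(0.003089946806414958)]
drawer_front top [365.7 204.5] 0.93 [0.5335 0.1592 0.028 ]
tin_hinge scene [312.4 213.5] 0.68 [0.5058 0.2506 0.038 ]
tin_hinge top [318.1 207.5] 0.96 [0.5159 0.2509 0.038 ]
  tri [0.5167 0.2533 0.0279] [np.float64(0.0024546589909065757), np.float64(0.0024546589909064795)]
lid_edge scene [331.9 191.5] 0.57 
lid_edge top [336.  199.2] 0.88 
  tri [0.5224 0.217  0.1008] [np.float64(0.0018716746043710853), np.float64(0.0018716746043710756)]
borax_jar scene [309.4 267.2] 0.74 [0.4003 0.2038 0.    ]
borax_jar top [334.6 275.4] 0.7 [0.3924 0.2057 0.    ]
  tri [0.3933 0.2034 0.0076] [np.float64(0.00284641538368394), np.float64(0.00284641538368391)]
beads_jar scene [336.9 184.6] 0.62 [0.6618 0.2605 0.    ]
beads_jar top [325.  143.8] 0.68 [0.6592 0.2517 0.    ]
  tri [0.6547 0.2543 0.0081] [np.float64(0.003212169882154193), np.float64(0.0032121698821542173)]
wax scene [382.8 195.9] 0.52 [0.6738 0.1445 0.    ]
```

```bash
cd pics; python3 -c "
import cv2
a=cv2.imread('scene0.png')[110:330,200:460];b=cv2.imread('top0.png')[110:330,200:460]
f=lambda i:cv2.resize(i,None,fx=1.5*1.02,fy=1.53*1.3) 
cv2.imwrite('c0.png',cv2.hconcat([cv2.resize(a,(400,338)),cv2.resize(b,(400,338))]))"
```

```text
(no output)
```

View pics/c0.png

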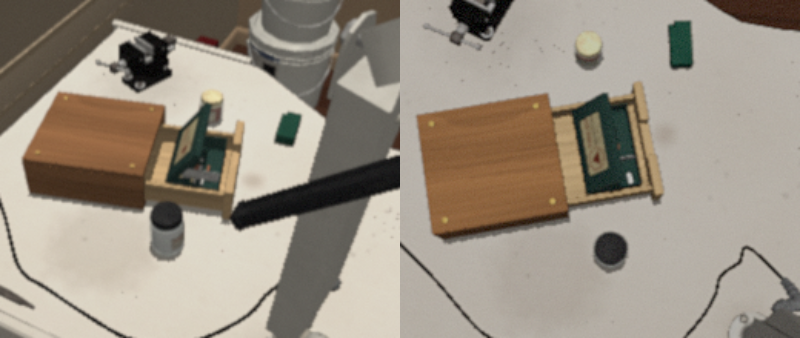

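The top view shows the lid leaning towards the front panel, at about 60°. Its outer face is towards the unit, the jars are clear on either side, and the wax is ahead of the panel to one side. Next I need the yaw from the unit's top corners.

Run:
```python
from h import *
np.set_printoptions(precision=4,suppress=True)
c=read_camera("top")
P=[atz(c,p,.068)[:2] for p in [(211.7,184.8),(296.2,173),(309.2,249.8),(222.8,262)]]
P=np.array(P);print(P, P.mean(0))
for a,b in[(1,0),(2,3)]: d=P[a]-P[b];print("x axis",np.degrees(np.arctan2(*(-d)[::-1])),np.linalg.norm(d))
d=P[2]-P[1];print("y axis",np.degrees(np.arctan2(d[1],d[0])),np.linalg.norm(d))
```

```text
[[0.5324 0.4543]
 [0.5719 0.2985]
 [0.429  0.2581]
 [0.3907 0.4125]] [0.481  0.3558]
x axis 104.21109098459996 0.16080217608043493
x axis 103.96598748162944 0.15906362383859837
y axis -164.2267005053837 0.1484539158731927
```

Request:
jog_arm(
  moves=[
    {"fingers": 1,"angular": [0,0,-7],"slide": [0,0,0]},
    {"fingers": 1,"angular": [0,0,-14],"slide": [0,0,0]},
    {"fingers": 1,"angular": [0,0,-21],"slide": [0,0,0]},
    {"fingers": 1,"angular": [0,0,-26],"slide": [0,0,0]},
    {"fingers": 1,"angular": [0,0,-26],"slide": [0,0,0]},
  ],
)

```text
clock: 1.27
tcp_pos: [0.1605, 0.5522, 0.2423]
orientation: [0.0, -0.086, 0.996, 0.0]
wrist_force: [-0.1, 0.3, -0.2]
finger_gap: 0.0257
grip_force: 0.0
```

Request:
jog_arm(
  moves=[
    {"fingers": 1,"slide": [-29,-33,5],"angular": [0,0,-4.5]},
    {"fingers": 1,"slide": [-58,-66,10],"angular": [0,0,-4.5]},
    {"fingers": 1,"slide": [-87,-99,15],"angular": [0,0,-4.5]},
    {"fingers": 1,"slide": [-116,-132,20],"angular": [0,0,-4.5]},
    {"fingers": 1,"slide": [-145,-165,25],"angular": [0,0,-4.5]},
    {"fingers": 1,"slide": [-174,-198,30],"angular": [0,0,-4.5]},
    {"fingers": 1,"slide": [-203,-231,40],"angular": [0,0,-4.5]},
    {"fingers": 1,"slide": [-232,-264,50],"angular": [0,0,-4.5]},
    {"fingers": 1,"slide": [-262,-297,60],"angular": [0,0,-4.5]},
    {"fingers": 1,"slide": [-280,-320,70],"angular": [0,0,-4.5]},
  ],
)

```text
clock: 2.1
tcp_pos: [0.4817, 0.2926, 0.1768]
orientation: [0.001, -0.123, 0.992, 0.0]
wrist_force: [1.0, 0.2, -0.2]
finger_gap: 0.0004
grip_force: 0.0
```

Request:
jog_arm(
  moves=[
    {"fingers": 1,"slide": [0,0,0]},
    {"fingers": 1,"slide": [0,0,0]},
  ],
)

```text
schema error: expected keys fingers, slide, angular
```

```bash
cat >> h.py <<'E'
U0=np.array([.482,.356]);a=np.radians(104.4);u=np.array([np.cos(a),np.sin(a)]);v=np.array([-u[1],u[0]])
def rel(p): p=np.array(p);d=p[:2]-U0;return np.round(1000*np.array([d@u,d@v,p[2]]),1)
E
python3 - <<'E'
from h import *
s=get_state();print(rel(s["tcp_pos"]),s["orientation"],s["tcp_pos"],s["clock"],s["joint_pos"])
C=[read_camera(n) for n in("scene","top")]
cv2.imwrite("pics/c1.png",cv2.hconcat([cv2.resize(c["color"][110:330,200:460,::-1],(400,338)) for c in C]))
for t in("lid_edge","tin_hinge","drawer_front"):
    o=[]
    for c in C:
        r=tip_of(t,c)[:1]
        if r and r[0]["p"]>.4:o.append((c,r[0]["point"]))
    print(t,len(o), rel(tri(o)[0]) if len(o)==2 else [rel(atz(*q,.03)) for q in o])
E
```

```text
[-61.3  16.1 176.8] [ 9.07518451e-04 -1.22887031e-01  9.92420189e-01  3.49165682e-04] [0.48169358 0.29259976 0.17677787] 2.1 [ 4.03358080e-01  3.16613798e-01 -1.11568004e-01  1.14067716e+00
  1.69230216e-04  1.56961241e-01]
lid_edge 1 [array([-129.2,  -82.1,   30. ])]
tin_hinge 1 [array([-134.1,  146.1,   30. ])]
drawer_front 1 [array([-194.6,  -11.7,   30. ])]
```

View pics/c1.png

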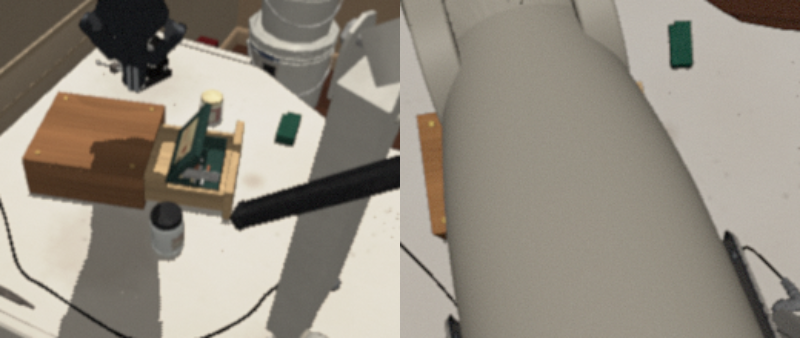

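The scene view shows the gripper above the unit, behind the lid, and nothing has moved. Next I'll align it and lower it behind the lid.

Request:
jog_arm(
  moves=[
    {"fingers": 1,"slide": [-8,-8,20],"angular": [0,0,0]},
    {"fingers": 1,"slide": [-16,-14,40],"angular": [0,0,0]},
    {"fingers": 1,"slide": [-16,-14,60],"angular": [0,0,0]},
    {"fingers": 1,"slide": [-16,-14,65],"angular": [0,0,0]},
    {"fingers": 1,"slide": [-16,-14,65],"angular": [0,0,0]},
    {"fingers": 1,"slide": [-16,-14,65],"angular": [0,0,0]},
  ],
)

```text
clock: 3.0
tcp_pos: [0.4981, 0.2852, 0.1122]
orientation: [0.0, -0.125, 0.992, 0.0]
wrist_force: [0.4, 0.6, 0.8]
finger_gap: 0.0004
grip_force: 0.0
```

Run:
```python
from h import *
s=get_state();print(rel(s["tcp_pos"]),s["orientation"],s["wrist_force"],s["clock"])
c=read_camera("scene")
cv2.imwrite("pics/c2.png",cv2.resize(c["color"][150:250,250:380,::-1],(780,600)))
```

```text
[-72.6   2.  112.2] [ 6.01999770e-05 -1.25181183e-01  9.92133892e-01  9.18781159e-05] [0.44256031 0.58583445 0.81182794] 3.0
```

View pics/c2.png

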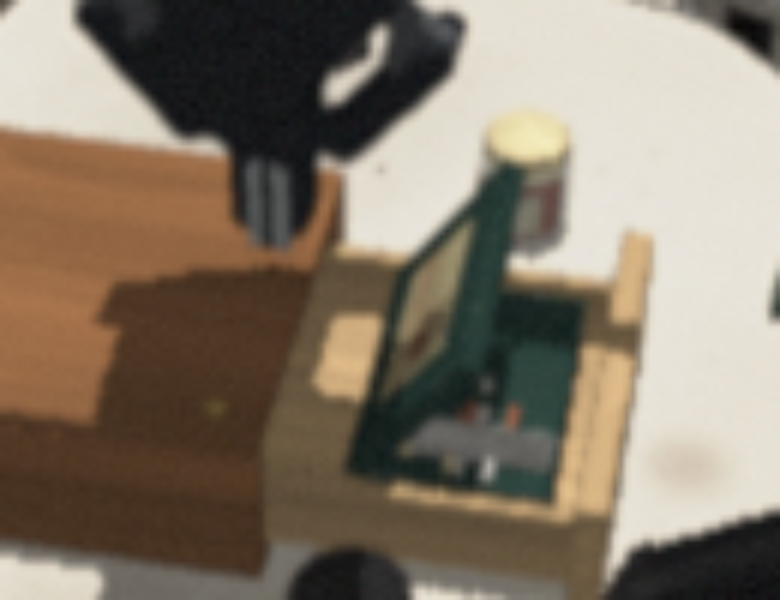

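The fingers hang over the unit, clear of the lid, which stands at about 60°. I'll start pushing it over.

Request:
jog_arm(
  moves=[
    {"fingers": 1,"slide": [-6,-12,12],"angular": [0,0,0]},
    {"fingers": 1,"slide": [-6,-24,12],"angular": [0,0,0]},
    {"fingers": 1,"slide": [-6,-34,12],"angular": [0,0,0]},
    {"fingers": 1,"slide": [-6,-40,12],"angular": [0,0,0]},
    {"fingers": 1,"slide": [-6,-45,12],"angular": [0,0,0]},
    {"fingers": 1,"slide": [-6,-50,14],"angular": [0,0,0]},
    {"fingers": 1,"slide": [-6,-55,17],"angular": [0,0,0]},
    {"fingers": 1,"slide": [-6,-59,20],"angular": [0,0,0]},
    {"fingers": 1,"slide": [-6,-63,24],"angular": [0,0,0]},
    {"fingers": 1,"slide": [-6,-67,28],"angular": [0,0,0]},
  ],
)

```text
clock: 3.88
tcp_pos: [0.5214, 0.2207, 0.0833]
orientation: [0.0, -0.125, 0.992, 0.0]
wrist_force: [-0.3, 0.4, 1.2]
finger_gap: -0.0001
grip_force: 0.6
```

Run:
```python
from h import *
s=get_state();print(rel(s["tcp_pos"]),s["wrist_force"],s["clock"])
c=read_camera("scene")
cv2.imwrite("pics/c3.png",cv2.resize(c["color"][150:250,250:380,::-1],(520,400)))
```

```text
[-140.8   -4.5   83.3] [-0.26059313  0.43595441  1.2458746 ] 3.8833
```

View pics/c3.png

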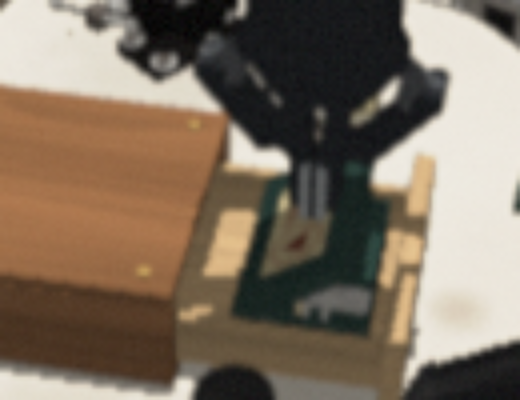

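The lid has come well over and follows the fingertips. I'll go on down gently.

Request:
jog_arm(
  moves=[
    {"fingers": 1,"slide": [0,-3,5],"angular": [0,0,0]},
    {"fingers": 1,"slide": [0,-5,10],"angular": [0,0,0]},
    {"fingers": 1,"slide": [0,-7,15],"angular": [0,0,0]},
    {"fingers": 1,"slide": [0,-8,19],"angular": [0,0,0]},
    {"fingers": 1,"slide": [0,-9,22],"angular": [0,0,0]},
    {"fingers": 1,"slide": [0,-10,25],"angular": [0,0,0]},
    {"fingers": 1,"slide": [0,-10,27],"angular": [0,0,0]},
    {"fingers": 1,"slide": [0,-10,29],"angular": [0,0,0]},
    {"fingers": 1,"slide": [0,-10,30],"angular": [0,0,0]},
    {"fingers": 1,"slide": [0,-10,30],"angular": [0,0,0]},
  ],
)

```text
clock: 4.77
tcp_pos: [0.5233, 0.2112, 0.0532]
orientation: [-0.0, -0.124, 0.992, 0.0]
wrist_force: [-0.0, 0.3, -0.4]
finger_gap: 0.0001
grip_force: 0.0
```

Request:
jog_arm(
  moves=[
    {"fingers": 1,"slide": [0,0,1],"angular": [0,0,0]},
    {"fingers": 1,"slide": [0,0,1],"angular": [0,0,0]},
  ],
)

```text
clock: 4.93
tcp_pos: [0.5235, 0.2112, 0.0524]
orientation: [0.0, -0.124, 0.992, 0.0]
wrist_force: [0.3, 0.3, -0.3]
finger_gap: 0.0003
grip_force: 0.0
```

Request:
jog_arm(
  moves=[
    {"fingers": 1,"slide": [0,0,1],"angular": [0,0,0]},
    {"fingers": 1,"slide": [0,0,1.5],"angular": [0,0,0]},
    {"fingers": 1,"slide": [0,0,1.5],"angular": [0,0,0]},
  ],
)

```text
clock: 5.18
tcp_pos: [0.5237, 0.2113, 0.0519]
orientation: [0.0, -0.125, 0.992, 0.0]
wrist_force: [-2.4, 0.1, 5.2]
finger_gap: -0.0002
grip_force: 2.9
```

Request:
jog_arm(
  moves=[
    {"fingers": 1,"slide": [0,0,1],"angular": [0,0,0]},
    {"fingers": 1,"slide": [0,0,1],"angular": [0,0,0]},
  ],
)

```text
clock: 5.35
tcp_pos: [0.5238, 0.2113, 0.0517]
orientation: [0.001, -0.125, 0.992, 0.0]
wrist_force: [-3.3, -1.1, 11.1]
finger_gap: 0.0002
grip_force: 5.6
```

The lid is shut: the fingertips are firm at 41 mm under 11 N. I'll lift off and go round in front of the panel.

Request:
jog_arm(
  moves=[
    {"fingers": 1,"slide": [0,0,-10],"angular": [0,0,0]},
    {"fingers": 1,"slide": [0,0,-35],"angular": [0,0,0]},
    {"fingers": 1,"slide": [0,0,-60],"angular": [0,0,0]},
    {"fingers": 1,"slide": [0,-30,-65],"angular": [0,0,0]},
    {"fingers": 1,"slide": [0,-65,-65],"angular": [0,0,0]},
    {"fingers": 1,"slide": [0,-98,-65],"angular": [0,0,0]},
    {"fingers": 1,"slide": [0,-98,-65],"angular": [0,0,0]},
    {"fingers": 1,"slide": [0,-98,-65],"angular": [0,0,0]},
  ],
)

```text
clock: 6.02
tcp_pos: [0.5484, 0.1146, 0.1154]
orientation: [0.0, -0.123, 0.992, 0.0]
wrist_force: [0.1, 0.5, -0.0]
finger_gap: -0.0001
grip_force: 0.0
```

Run:
```python
from h import *
s=get_state();print(rel(s["tcp_pos"]),s["wrist_force"],s["clock"])
C=[read_camera(n) for n in("scene","top")]
cv2.imwrite("pics/c4.png",cv2.hconcat([cv2.resize(c["color"][130:260,250:400,::-1],(400,346)) for c in C]))
for t in("lid_edge","tin_hinge","drawer_front"):
    for n,c in zip("st",C):
        r=tip_of(t,c)[:1]
        if r: print(t,n,r[0]["p"],rel(atz(c,r[0]["point"],dict(lid_edge=.041,tin_hinge=.038,drawer_front=.028)[t])))
```

```text
[-250.3   -4.3  115.4] [ 0.08776232  0.47217444 -0.01235793] 6.0167
lid_edge s 0.72 [-177.7   -6.    41. ]
lid_edge t 0.67 [-179.5  -10.1   41. ]
tin_hinge s 0.58 [-105.4   -9.8   38. ]
tin_hinge t 0.88 [-113.1   -5.1   38. ]
drawer_front s 0.94 [-201.7  -12.2   28. ]
drawer_front t 0.83 [-200.5   -2.4   28. ]
```

View pics/c4.png

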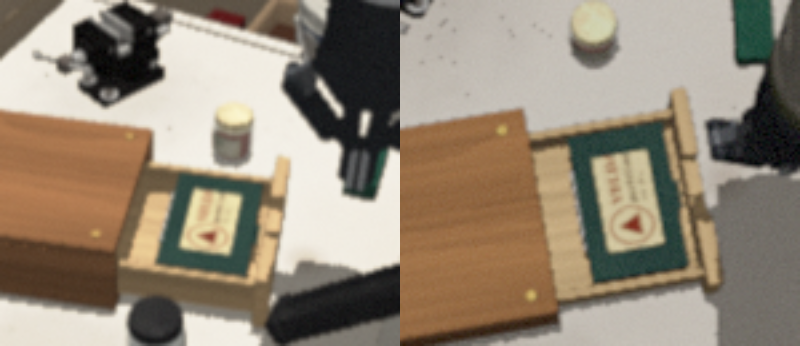

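The lid lies shut and flat, the drawer front is at about x = -201 mm, and the path is clear. I'll lower the fingers and make contact.

Request:
jog_arm(
  moves=[
    {"fingers": 1,"slide": [0,0,30],"angular": [0,0,0]},
    {"fingers": 1,"slide": [0,0,60],"angular": [0,0,0]},
    {"fingers": 1,"slide": [0,0,80],"angular": [0,0,0]},
    {"fingers": 1,"slide": [0,5,87],"angular": [0,0,0]},
    {"fingers": 1,"slide": [0,15,87],"angular": [0,0,0]},
    {"fingers": 1,"slide": [0,23,87],"angular": [0,0,0]},
    {"fingers": 1,"slide": [0,28,87],"angular": [0,0,0]},
    {"fingers": 1,"slide": [0,33,87],"angular": [0,0,0]},
    {"fingers": 1,"slide": [0,37,87],"angular": [0,0,0]},
    {"fingers": 1,"slide": [0,41,87],"angular": [0,0,0]},
  ],
)

```text
clock: 7.25
tcp_pos: [0.5387, 0.1563, 0.0293]
orientation: [0.001, -0.125, 0.992, -0.0]
wrist_force: [0.9, -3.0, 1.2]
finger_gap: 0.0004
grip_force: 1.2
```

Request:
jog_arm(
  moves=[
    {"fingers": 1,"slide": [0,4,0],"angular": [0,0,0]},
    {"fingers": 1,"slide": [0,8,0],"angular": [0,0,0]},
    {"fingers": 1,"slide": [0,12,0],"angular": [0,0,0]},
    {"fingers": 1,"slide": [0,16,0],"angular": [0,0,0]},
    {"fingers": 1,"slide": [0,20,0],"angular": [0,0,0]},
  ],
)

```text
clock: 7.67
tcp_pos: [0.5328, 0.1756, 0.028]
orientation: [0.0, -0.124, 0.992, -0.0]
wrist_force: [1.6, -1.9, 2.4]
finger_gap: 0.0001
grip_force: 1.2
```

Run:
```python
from h import *
s=get_state();print(rel(s["tcp_pos"]),s["wrist_force"],s["clock"])
c=read_camera("scene")
cv2.imwrite("pics/c5.png",cv2.resize(c["color"][150:250,250:380,::-1],(520,400)))
```

```text
[-187.4   -4.3   28. ] [ 1.56194653 -1.85451463  2.40539683] 7.6667
```

View pics/c5.png

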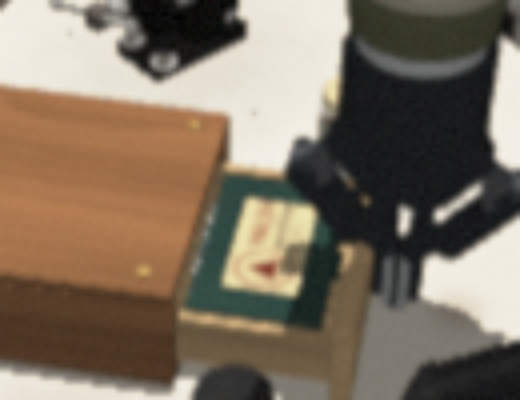

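The drawer is sliding in with about 2 N. I'll raise the fingers a few mm for clearance over the unit's top and carry on.

Request:
jog_arm(
  moves=[
    {"fingers": 1,"slide": [0,-3,0],"angular": [0,0,0]},
    {"fingers": 1,"slide": [0,-3,-7],"angular": [0,0,0]},
    {"fingers": 1,"slide": [0,2,-7],"angular": [0,0,0]},
    {"fingers": 1,"slide": [0,7,-7],"angular": [0,0,0]},
    {"fingers": 1,"slide": [0,12,-7],"angular": [0,0,0]},
    {"fingers": 1,"slide": [0,17,-7],"angular": [0,0,0]},
    {"fingers": 1,"slide": [0,22,-7],"angular": [0,0,0]},
    {"fingers": 1,"slide": [0,27,-7],"angular": [0,0,0]},
    {"fingers": 1,"slide": [0,32,-7],"angular": [0,0,0]},
    {"fingers": 1,"slide": [0,37,-7],"angular": [0,0,0]},
  ],
)

```text
clock: 8.55
tcp_pos: [0.5232, 0.2117, 0.0349]
orientation: [-0.0, -0.124, 0.992, -0.0]
wrist_force: [0.1, -3.1, 1.6]
finger_gap: -0.0002
grip_force: 1.2
```

Request:
jog_arm(
  moves=[
    {"fingers": 1,"slide": [0,4,0],"angular": [0,0,0]},
    {"fingers": 1,"slide": [0,8,0],"angular": [0,0,0]},
    {"fingers": 1,"slide": [0,12,0],"angular": [0,0,0]},
    {"fingers": 1,"slide": [0,16,0],"angular": [0,0,0]},
    {"fingers": 1,"slide": [0,19,0],"angular": [0,0,0]},
    {"fingers": 1,"slide": [0,21,0],"angular": [0,0,0]},
    {"fingers": 1,"slide": [0,22,0],"angular": [0,0,0]},
  ],
)

```text
clock: 9.13
tcp_pos: [0.5178, 0.2328, 0.0348]
orientation: [-0.0, -0.125, 0.992, 0.0]
wrist_force: [-0.4, -2.8, -0.5]
finger_gap: -0.0002
grip_force: 1.1
```

Run:
```python
from h import *
s=get_state();print(rel(s["tcp_pos"]),s["wrist_force"],s["clock"])
c=read_camera("scene")
cv2.imwrite("pics/c6.png",cv2.resize(c["color"][150:250,240:370,::-1],(650,500)))
r=tip_of("drawer_front",c)[:1]; print([(q["p"],rel(atz(c,q["point"],.028))) for q in r])
```

```text
[-128.3   -4.    34.8] [-0.3786628  -2.76179948 -0.45461778] 9.1333
[(0.59, array([-111.6,   -9.6,   28. ]))]
```

View pics/c6.png

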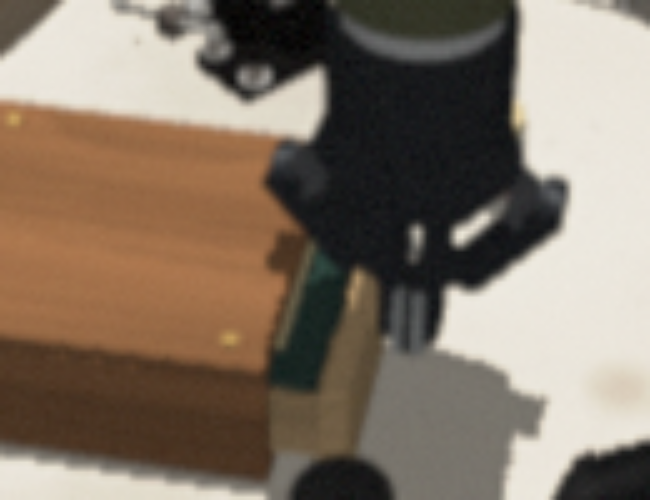

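About 18 mm remain. A finger knuckle is now coming over the unit's top, so I'll back off, turn the hand 90° so the linkage runs along the panel, and finish the push that way.

Request:
jog_arm(
  moves=[
    {"fingers": 1,"slide": [0,-12,0],"angular": [0,0,0]},
    {"fingers": 1,"slide": [0,-25,0],"angular": [0,0,7]},
    {"fingers": 1,"slide": [0,-25,0],"angular": [0,0,14]},
    {"fingers": 1,"slide": [0,-25,0],"angular": [0,0,21]},
    {"fingers": 1,"slide": [0,-25,0],"angular": [0,0,28]},
    {"fingers": 1,"slide": [0,-25,0],"angular": [0,0,35]},
    {"fingers": 1,"slide": [0,-25,0],"angular": [0,0,42]},
    {"fingers": 1,"slide": [0,-25,0],"angular": [0,0,49]},
    {"fingers": 1,"slide": [0,-25,0],"angular": [0,0,56]},
    {"fingers": 1,"slide": [0,-25,0],"angular": [0,0,63]},
  ],
)

```text
clock: 10.07
tcp_pos: [0.5251, 0.2077, 0.0352]
orientation: [0.0, 0.415, 0.91, 0.001]
wrist_force: [0.6, 0.0, 0.1]
finger_gap: -0.0001
grip_force: 0.0
```

Request:
jog_arm(
  moves=[
    {"fingers": 1,"slide": [0,0,0],"angular": [0,0,7]},
    {"fingers": 1,"slide": [0,0,0],"angular": [0,0,14]},
    {"fingers": 1,"slide": [0,0,0],"angular": [0,0,21]},
    {"fingers": 1,"slide": [0,0,0],"angular": [0,0,27]},
    {"fingers": 1,"slide": [0,0,0],"angular": [0,0,27]},
    {"fingers": 1,"slide": [0,0,0],"angular": [0,0,27]},
  ],
)

```text
clock: 10.57
tcp_pos: [0.5249, 0.2078, 0.0352]
orientation: [0.0, 0.613, 0.79, 0.0]
wrist_force: [0.5, 0.5, 0.2]
finger_gap: 0.0002
grip_force: 0.0
```

Run:
```python
from h import *
s=get_state();print(rel(s["tcp_pos"]),s["orientation"],s["wrist_force"],s["clock"])
```

```text
[-154.2   -4.7   35.2] [1.27899436e-04 6.12686711e-01 7.90325753e-01 4.26161503e-04] [0.49730201 0.54156355 0.24627144] 10.5667
```

Request:
jog_arm(
  moves=[
    {"fingers": 1,"slide": [10,0,0],"angular": [0,0,0]},
    {"fingers": 1,"slide": [19,0,0],"angular": [0,0,0]},
    {"fingers": 1,"slide": [24,0,0],"angular": [0,0,0]},
    {"fingers": 1,"slide": [27,0,0],"angular": [0,0,0]},
    {"fingers": 1,"slide": [30,0,0],"angular": [0,0,0]},
    {"fingers": 1,"slide": [33,0,0],"angular": [0,0,0]},
    {"fingers": 1,"slide": [36,0,0],"angular": [0,0,0]},
    {"fingers": 1,"slide": [38.5,0,0],"angular": [0,0,0]},
    {"fingers": 1,"slide": [40.5,0,0],"angular": [0,0,0]},
    {"fingers": 1,"slide": [42,0,0],"angular": [0,0,0]},
  ],
)

```text
clock: 11.4
tcp_pos: [0.5137, 0.249, 0.0349]
orientation: [-0.0, 0.614, 0.79, -0.0]
wrist_force: [-0.7, -2.3, 0.7]
finger_gap: -0.0001
grip_force: 1.0
```

Request:
jog_arm(
  moves=[
    {"fingers": 1,"slide": [1,0,0],"angular": [0,0,0]},
    {"fingers": 1,"slide": [2,0,0],"angular": [0,0,0]},
    {"fingers": 1,"slide": [2,0,0],"angular": [0,0,0]},
  ],
)

```text
clock: 11.65
tcp_pos: [0.5133, 0.251, 0.0349]
orientation: [-0.0, 0.614, 0.79, 0.0]
wrist_force: [-0.9, -1.5, 0.0]
finger_gap: -0.0001
grip_force: 0.6
```

Request:
jog_arm(
  moves=[
    {"fingers": 1,"slide": [1,0,0],"angular": [0,0,0]},
    {"fingers": 1,"slide": [2,0,0],"angular": [0,0,0]},
    {"fingers": 1,"slide": [2,0,0],"angular": [0,0,0]},
  ],
)

```text
clock: 11.9
tcp_pos: [0.5128, 0.253, 0.0349]
orientation: [-0.0, 0.614, 0.79, -0.0]
wrist_force: [-0.8, -0.5, -0.4]
finger_gap: 0.0003
grip_force: 0.7
```

Request:
jog_arm(
  moves=[
    {"fingers": 1,"slide": [1,0,0],"angular": [0,0,0]},
    {"fingers": 1,"slide": [1,0,0],"angular": [0,0,0]},
    {"fingers": 1,"slide": [1,0,0],"angular": [0,0,0]},
  ],
)

```text
clock: 12.15
tcp_pos: [0.5127, 0.2539, 0.0349]
orientation: [-0.0, 0.614, 0.79, 0.0]
wrist_force: [0.2, -1.7, 0.3]
finger_gap: -0.0001
grip_force: 0.7
```

Request:
jog_arm(
  moves=[
    {"fingers": 1,"slide": [1,0,0],"angular": [0,0,0]},
    {"fingers": 1,"slide": [2,0,0],"angular": [0,0,0]},
    {"fingers": 1,"slide": [2,0,0],"angular": [0,0,0]},
  ],
)

```text
clock: 12.4
tcp_pos: [0.5121, 0.2559, 0.035]
orientation: [-0.0, 0.614, 0.79, 0.0]
wrist_force: [0.0, -2.5, -0.3]
finger_gap: -0.0
grip_force: 0.7
```

Request:
jog_arm(
  moves=[
    {"fingers": 1,"slide": [1,0,0],"angular": [0,0,0]},
    {"fingers": 1,"slide": [1,0,0],"angular": [0,0,0]},
    {"fingers": 1,"slide": [1,0,0],"angular": [0,0,0]},
  ],
)

```text
clock: 12.65
tcp_pos: [0.512, 0.2562, 0.035]
orientation: [0.0, 0.614, 0.79, -0.0]
wrist_force: [-0.6, -5.4, 0.3]
finger_gap: 0.0003
grip_force: 2.4
```

Request:
jog_arm(
  moves=[
    {"fingers": 1,"slide": [1,0,0],"angular": [0,0,0]},
    {"fingers": 1,"slide": [1,0,0],"angular": [0,0,0]},
  ],
)

```text
clock: 12.82
tcp_pos: [0.512, 0.2563, 0.035]
orientation: [0.001, 0.614, 0.789, -0.001]
wrist_force: [0.8, -9.1, 0.2]
finger_gap: 0.0003
grip_force: 4.1
```

Request:
jog_arm(
  moves=[
    {"fingers": 1,"slide": [-5,0,0],"angular": [0,0,0]},
    {"fingers": 1,"slide": [-20,0,0],"angular": [0,0,0]},
    {"fingers": 1,"slide": [-45,0,0],"angular": [0,0,0]},
    {"fingers": 1,"slide": [-70,0,-30],"angular": [0,0,0]},
    {"fingers": 1,"slide": [-90,0,-60],"angular": [0,0,0]},
    {"fingers": 1,"slide": [-110,0,-90],"angular": [0,0,0]},
    {"fingers": 1,"slide": [-110,0,-90],"angular": [0,0,0]},
    {"fingers": 1,"slide": [-110,0,-90],"angular": [0,0,0]},
  ],
)

```text
clock: 13.48
tcp_pos: [0.5414, 0.151, 0.1275]
orientation: [0.002, 0.614, 0.789, 0.003]
wrist_force: [0.1, 0.1, -1.0]
finger_gap: 0.0005
grip_force: 0.0
```

Run:
```python
from h import *
s=get_state();print(rel(s["tcp_pos"]),s["wrist_force"],s["clock"])
C=[read_camera(n) for n in("scene","top")]
cv2.imwrite("pics/c7.png",cv2.hconcat([cv2.resize(c["color"][110:310,200:430,::-1],(400,348)) for c in C]))
for t,z in dict(drawer_front=.028,borax_jar=0,beads_jar=0,wax=0).items():
    for n,c in zip("st",C):
        r=tip_of(t,c)[:1]
        if r: p=atz(c,r[0]["point"],z);print(t,n,round(r[0]["p"],2),rel(p),p)
```

```text
[-213.4   -6.6  127.5] [ 0.13347715  0.06701438 -1.03056632] 13.4833
drawer_front s 0.75 [-94.1  -3.4  28. ] [0.508695   0.26567719 0.028     ]
drawer_front t 0.93 [-97.2  -3.1  28. ] [0.50916602 0.26259574 0.028     ]
borax_jar s 0.98 [-126.5  121.5    0. ] [0.39574791 0.2032784  0.        ]
borax_jar t 0.59 [-126.3  122.3    0. ] [0.39497825 0.20323544 0.        ]
beads_jar s 0.89 [-137.9 -146.1    0. ] [0.65784964 0.25879015 0.        ]
beads_jar t 0.84 [-139.1 -146.5    0. ] [0.6585279  0.25771233 0.        ]
wax s 0.79 [-257.4 -127.5    0. ] [0.66949996 0.13841731 0.        ]
```

View pics/c7.png

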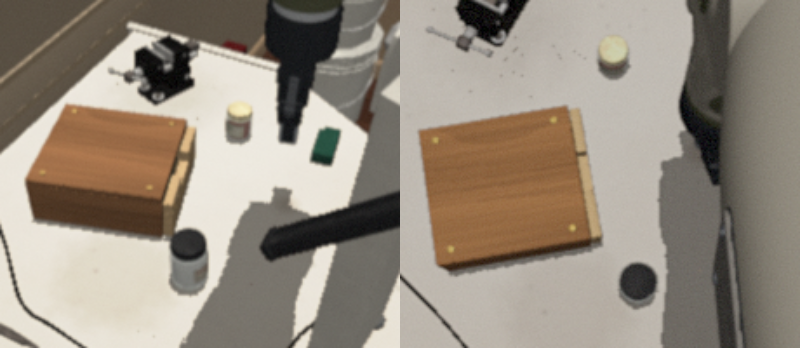

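The drawer is flush with the unit at x ≈ -95 mm. Both jars and the wax are where they were, and the arm is clear.

```bash
python3 -c "
from workcell import *
print(hand_in())"
```

```text
the job is handed in; nothing more can be done
None
```

The lid was pushed fully shut first, then the drawer was eased home to its stop; the jars and wax were not disturbed, and the job was handed in at about 13.5 s.

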